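Fit the axle to the tape stand

ROBOT

A 7-joint arm with a two-finger parallel gripper is mounted at the origin on a cart in front of the work surface, level with it; the furniture and walls round the work are solid. World frame = base frame: x ahead of the robot, y to its left, z up, the work surface at z = 0. Lengths are in m, angles in rad, forces in N, time in s.
With the tool pointing down it reaches from about 0.4 to 0.85 m from the base axis. Payload 10.4 kg.
Tool frame: the origin (TCP) lies at the very end of the fingers, on their centre line; the grasp point (between the pads) lies 19 mm behind it; x points along the fingers, y is the direction in which the jaws open and shut, and the axes are right-handed (so a half turn about x gives the same grasp; the last joint's range is limited). The gripper opens to 87 mm and grips with 3 to 60 N. Pads are 19 mm wide; open, the fingers measure 117 mm over their backs; the gripper's body (75 mm by 190 mm) begins 51 mm behind the grasp point.
Start: joints at [-1.231, 0.332, -0.065, 1.46, 0.022, 1.35, -0.088], TCP at [0.222, 0.584, 0.223] pointing down, gripper open.
Joint ranges: [-2.6, 2.6], [-0.5, 2.12], [-1.47, 1.34], [0.16, 2.42], [-1.27, 4.41], [0.06, 2.06], [-2.6, 2.6]. Speed limits (rad/s): [2.22, 2.22, 2.79, 2.79, 3.14, 3.14, 3.14].

INTERFACE

Orientations are given as a unit quaternion [w, x, y, z].
In Python, from workcell import state, get_image, calibration, hand_in, spot_in, silhouettes gives the robot as it stands.
- The arm moves only by the tool step_arm, never from a script. Its argument "plan" is a list of rows, each a list of 3 entries, a list of its own where there are three numbers: the turn, a rotation vector about the tool's x, y, z in degrees, then the shift along the tool's x, y, z in units of 40 mm (1.0 is 40 mm), then the finger opening in mm, from 0 to 87. In form: [[[wx, wy, wz], [tx, ty, tz], claw], ...]. A call has 1 to 20 rows; each row shifts and turns the commanded pose from where the row before left it, along the tool's axes as they then stand; what a row does not reach is not made up. A row lasts 1/10 s, in which the tool goes at most 50 mm and 8.59 degrees, less where a joint would pass 70% of its speed; a pose out of reach is approached as far as the arm can. A call is refused whole if a number of a shift passes 1 or a number of a turn 8.59, either way. A call with a gripper value outside its range is refused whole. The fingers move at their own pace and stop on an object; "squeeze" is the grip in N (left out, the last holds). Time passes only in rows, so rows that do not move let the fingers close. It gives the time, the measured TCP pose, the force and the opening at its end, in the units of the state.
- state(): the state, without advancing time (a new reading comes with each control period).
- get_image(name): name is "scene" or "top"; returns (picture, depth): 384x512x3 uint8, blue, green, red; 384x512 float32, m along the optical axis (not along the pixel's ray), 0 where there is no reading.
- calibration(name): a dict with "mtx" (3x3 intrinsics, pixels), "origin" and "orientation" of the camera in the world. Camera axes: x right, y up, looking along -z (the intrinsics and any distortion apply to the point x, -y, -z); pixel columns grow to the right and rows downward; lengths in m; the calibration is good to about 2 mm. A picture is of the moment at which its call begins. calibration takes no time and is no camera call.
- hand_in(): hands the job in, once; it reports no verdict.
Trained networks look in the newest picture that a camera, given by its name, has taken for a name from the list of things; names that differ only in an ending like _2 or _b are one class to them, and where a whole thing is asked for, a point or a joint stands for the part that bears it (a point fixed in the world has none). Each returns a list of dicts, best first, with "confidence" (0 to 1); they miss things now and then, are a little off and sometimes report something else, mostly with a low value. They report only what shows in the picture. A call takes as long as a camera call. They do not tell look-alikes from the thing itself.
- spot_in(camera, query): "point" ([x, y, z] in m, in the coordinates of the camera as it stood for that picture, good to about 4 mm: the middle of the surface that is visible of it).
- silhouettes(camera, query): "pixels" (384x512 bool, what is visible of it).
The state is a dict: "time_s": time; "q": joint angles; "qvel": joint speeds; "tau": joint torques, N m; "eef_pos": TCP position; "ee_rot": TCP orientation; "ft_force": force on the tool from outside, world axes, zero at the start; "torque": the same for the moment, N m; "grip_width": finger opening in m.
Only numpy, scipy, OpenCV 4.12 (cv2) and the standard library are available. Lean on these libraries where they do the work, as an engineer would, in place of code of your own. Each camera call takes 0.05 s, during which the arm holds its last target.

TASK

Take the long wooden axle and slide it through the holes of both uprights of the tape stand, so that its tip stands out at least 2 cm beyond the far upright. Then let go, leaving the axle resting in both holes. Leave the short axle and the roll of tape where they lie.

Things in the scene. Friction and masses are not known exactly. Their poses are not given: they have to be found in the camera images.
- long_axle: Long axle (mm): round wooden rod, diameter 16, length 200, with a square wooden head 26 x 26 x 36 long on one end; loose, 0.06 kg, mass centre on the rod 75 from the head. Origin: on the rod's axis where it leaves the head; +x runs to the free tip, the head is x = -36 to 0. Lies on the bench right of the stand, tip roughly to +y, axis 13 over the bench at the head, sloping 1.4 degrees down to the tip.
- axle_tip (a point): Centre of the end face of the long axle's free tip: 200 mm along +x from the origin of long_axle.
- tape_stand: Wooden tape stand (mm), fixed. Origin: under the base's centre, on the bench; z up. Base 90 x 170 x 12. Two upright plates at y = -55 and +55 (centres), each 16 thick along y (outer faces y = -63, +63), 60 wide along x, top 106 above the bench. Each has a round through hole, diameter 34, on the common line x = 0, z = 80, parallel to y. Nothing between the plates above z = 22.
- short_axle: Like long_axle (same wood, head, origin and axes) but its rod is only 85 mm long (121 with head), too short to reach both uprights. Not to be moved. Either axle may lie in the place nearer the robot or in the farther one.
- tape_roll: Roll of masking tape lying flat, diameter 93 mm, 24 mm high, a bystander beyond the stand. Origin at the centre of its underside.
Not all that is in view belongs to the job. Leave any green or turquoise look-alike of the tape_stand alone.

How it is judged:
On the way:
1. the tip of the long axle is through the first hole, between the uprights (x of axle_tip in the frame of tape_stand between -0.02 and 0.02 m and y of axle_tip in the frame of tape_stand between -0.047 and 0.047 m and z of axle_tip in the frame of tape_stand between 0.06 and 0.1 m), for 0.04 s.
At the end, for the whole second after the job is handed in: The long axle lies through the holes of both uprights, at rest and carried by the stand: its tip at least 10 mm beyond the outer face of the far upright and its head still outside the near one, both ends within 30 mm sideways of the line of the holes and 55 to 100 mm above the bench (((y of axle_tip in the frame of tape_stand above 0.073 m and y of long_axle in the frame of tape_stand below -0.06 m) or (y of axle_tip in the frame of tape_stand below -0.073 m and y of long_axle in the frame of tape_stand above 0.06 m)) and x of axle_tip in the frame of tape_stand between -0.03 and 0.03 m and x of long_axle in the frame of tape_stand between -0.03 and 0.03 m and z of axle_tip in the frame of tape_stand between 0.055 and 0.1 m and z of long_axle in the frame of tape_stand between 0.055 and 0.1 m and linear speed of long_axle below 0.03 m/s and contact force between long_axle and tape_stand above 0.1 N); the robot touches nothing.
It fails at once if the short axle is moved more than 40 mm (distance of short_axle from where it was at the start of the episode above 0.04 m).
It fails at once if the roll of tape is moved more than 40 mm (distance of tape_roll from where it was at the start of the episode above 0.04 m).
It also fails if it takes over 48 s, if anything falls off the work surface, if the arm or the gripper's body presses on something with over 40 N, if the wrist force passes 120 N, or if a joint passes its speed limit or range.

## Working session

There is one attempt and no reset: what is moved stays moved. The work goes in short steps, Python scripts to look and compute and a tool call to move; the robot and the scene stay as the last step left them, time stands still between calls to the robot, and variables do not carry over. Pictures are saved under pics/ and viewed, and the job is handed in when it is done.

Besides the shell and the picture viewer there is one more tool, called after "Emit:" as name(argument=value, ...), one argument or row to a line, values as JSON. step_arm: Moves the arm, as the interface text tells. Its arguments: {"type":"object","properties":{"plan":{"type":"array","items":{"type":"array"}},"squeeze":{"type":"number"}},"required":["plan"]}

```bash
ls; mkdir -p pics
python3 - <<'E'
from workcell import *
import cv2
s=state();print({k:s[k] for k in('time_s','eef_pos','ee_rot','grip_width','q')})
for n in('scene','top'):
    p,d=get_image(n);cv2.imwrite(f'pics/{n}0.png',p);c=calibration(n);print(n,c)
    for q in('long_axle','short_axle','tape_stand','tape_roll'):
        import numpy as np
        for m in silhouettes(n,q)[:4]:
            ys,xs=np.nonzero(m['pixels']);print(q,m['confidence'],len(xs),xs.min(),xs.max(),ys.min(),ys.max())
E
```

```text
pics
{'time_s': 0.0, 'eef_pos': array([0.22169093, 0.58393892, 0.22174768]), 'ee_rot': array([ 0.69544301,  0.12706129,  0.69556588, -0.1280725 ]), 'grip_width': 0.0869418133620859, 'q': array([-1.23059259,  0.33287129, -0.06468234,  1.4609551 ,  0.02161405,
        1.34990266, -0.08850414])}
scene {'mtx': array([[467.14181402,   0.        , 248.27500172],
       [  0.        , 467.14181402, 197.94657287],
       [  0.        ,   0.        ,   1.        ]]), 'origin': array([ 0.09677061, -0.64649693,  1.02467432]), 'orientation': array([ 0.89724401,  0.32743798, -0.1098216 , -0.27509411])}
long_axle 0.96 607 212 255 225 298
short_axle 0.58 325 283 315 227 259
tape_stand 0.74 1779 120 175 114 174
tape_stand 0.72 2776 285 361 263 341
tape_stand 0.58 1985 182 239 142 207
tape_roll 0.59 676 274 305 162 189
top {'mtx': array([[497.43789628,   0.        , 253.10435561],
       [  0.        , 497.43789628, 185.90788815],
       [  0.        ,   0.        ,   1.        ]]), 'origin': array([0.34265879, 0.05128054, 1.31284828]), 'orientation': array([-0.6957285 , -0.06088043,  0.07493811,  0.71178628])}
long_axle 0.88 562 252 341 233 250
short_axle 0.66 354 293 337 168 179
tape_stand 0.97 2445 77 149 224 270
tape_stand 0.65 2257 347 419 175 222
tape_stand 0.63 2238 163 230 187 228
tape_roll 0.6 783 222 255 112 147
tape_roll 0.54 602 252 342 233 251
```

View pics/scene0.png

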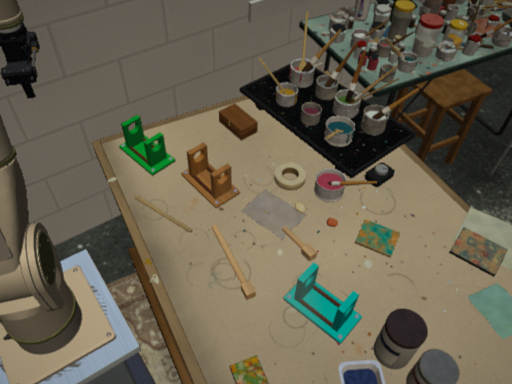

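View pics/top0.png

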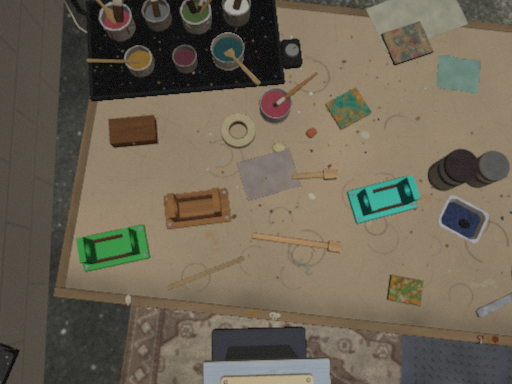

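```bash
cat > h.py <<'E'
from workcell import *
import cv2, numpy as np
from scipy.spatial.transform import Rotation as R
def rot(q): return R.from_quat([q[1],q[2],q[3],q[0]]).as_matrix()
def cloud(n,d):
    c=calibration(n);K=c['mtx'];v,u=np.mgrid[:384,:512]
    P=np.stack([(u-K[0,2])/K[0,0]*d,-(v-K[1,2])/K[1,1]*d,-d],-1)
    return P@rot(c['orientation']).T+c['origin']
def proj(n,X):
    c=calibration(n);K=c['mtx'];p=(np.asarray(X)-c['origin'])@rot(c['orientation'])
    return np.stack([K[0,0]*p[...,0]/-p[...,2]+K[0,2],-K[1,1]*p[...,1]/-p[...,2]+K[1,2]],-1)
E
python3 - <<'E'
from h import *
for n in('top','scene'):
    p,d=get_image(n);P=cloud(n,d);np.save(f'{n}P.npy',P);cv2.imwrite(f'pics/{n}1.png',p)
    b=dict(top=(150,160,360,260),scene=(170,130,330,305))[n]
    cr=p[b[1]:b[3],b[0]:b[2]]
    cv2.imwrite(f'pics/{n}crop.png',cv2.resize(cr,None,fx=3.8 if n=='top' else 3.4,fy=3.8 if n=='top' else 3.4,interpolation=2))
    for q in('long_axle','short_axle','tape_stand','tape_roll'):
        for m in silhouettes(n,q)[:3]:
            M=m['pixels']&(d>0);X=P[M]
            col=p[M].mean(0).astype(int)
            w=X[X[:,2]>0.004];w=w if len(w)>20 else X
            r=cv2.minAreaRect((w[:,:2]*1000).astype(np.float32))
            print(n,q,m['confidence'],col,np.round(X.mean(0),3),'z',np.round(np.percentile(X[:,2],[2,50,98]),3),np.round(r[0]),np.round(r[1]),round(r[2],1))
E
```

```text
top long_axle 0.93 [ 91 125 153] [ 0.447 -0.089  0.018] z [-0.001  0.019  0.031] [447. -87.] [230.  25.] 80.6
top short_axle 0.62 [ 87 119 145] [ 0.622 -0.144  0.02 ] z [0.    0.02  0.032] [ 622. -141.] [ 25. 117.] 1.7
top tape_stand 0.91 [ 53  82 114] [0.538 0.169 0.032] z [0.008 0.015 0.11 ] [541. 171.] [ 92. 170.] 6.2
top tape_stand 0.85 [ 60 117  56] [0.441 0.381 0.036] z [0.008 0.017 0.11 ] [442. 386.] [ 90. 172.] 11.0
top tape_stand 0.7 [116 130  57] [ 0.55  -0.318  0.037] z [0.001 0.016 0.11 ] [ 556. -330.] [ 94. 190.] 13.5
top tape_roll 0.88 [102 129 141] [0.749 0.059 0.022] z [0.    0.024 0.031] [750.  60.] [94. 93.] 30.8
scene long_axle 0.65 [ 86 126 155] [ 0.442 -0.116  0.018] z [-0.001  0.017  0.028] [450. -91.] [234.  27.] 79.3
scene short_axle 0.72 [ 81 117 144] [ 0.621 -0.158  0.019] z [0.006 0.019 0.03 ] [ 623. -144.] [ 27. 117.] 1.9
scene short_axle 0.48 [ 39  73 107] [0.536 0.163 0.042] z [0.003 0.026 0.107] [539. 192.] [ 92. 217.] 4.9
scene tape_stand 0.97 [ 38  72 107] [0.535 0.162 0.041] z [0.003 0.024 0.107] [540. 169.] [ 91. 171.] 5.9
scene tape_stand 0.92 [32 92 17] [0.437 0.376 0.043] z [0.004 0.031 0.107] [442. 384.] [ 91. 175.] 11.2
scene tape_stand 0.58 [111 123  30] [ 0.547 -0.328  0.034] z [0.007 0.014 0.107] [ 554. -321.] [ 92. 171.] 13.8
scene tape_roll 0.67 [ 93 123 134] [0.746 0.053 0.02 ] z [0.002 0.023 0.028] [750.  56.] [92. 89.] 16.9
```

View pics/topcrop.png

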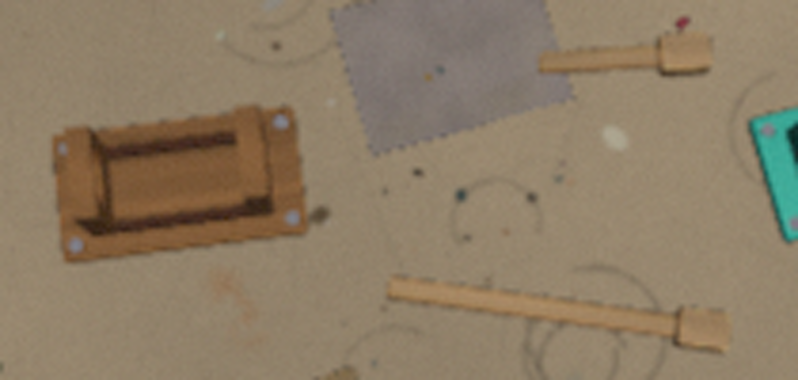

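View pics/scenecrop.png

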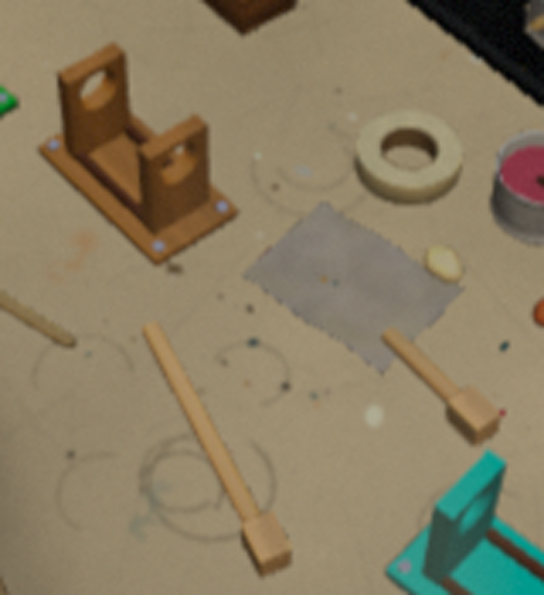

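Run:
```python
from h import *
s=state();M=rot(s['ee_rot']);print(s['time_s'],'tool axes cols\n',M.round(3),s['eef_pos'])
for n in('top','scene'):
    P=np.load(f'{n}P.npy')
    X=P.reshape(-1,3)
    m=(X[:,0]>.38)&(X[:,0]<.52)&(X[:,1]>-.24)&(X[:,1]<.05)&(X[:,2]>.008)&(X[:,2]<.05)
    W=X[m];c=np.median(W,0);l=cv2.fitLine(W[:,:2].astype(np.float32),cv2.DIST_HUBER,0,.001,.001).ravel()
    t=(W[:,:2]-l[2:])@l[:2]; 
    print(n,len(W),'yaw',np.degrees(np.arctan2(l[1],l[0])), 'ends',(l[2:]+l[:2]*t.min()).round(4),(l[2:]+l[:2]*t.max()).round(4))
    hd=W[W[:,1]<-.165];print('head',cv2.minAreaRect((hd[:,:2]*1000).astype('f4')))
    # stand uprights tops
    m=(X[:,0]>.48)&(X[:,0]<.6)&(X[:,1]>.08)&(X[:,1]<.27)&(X[:,2]>.095)
    W=X[m]
    for a in (W[W[:,1]<.17],W[W[:,1]>.17]): print('upr',len(a),a.mean(0).round(4),cv2.minAreaRect((a[:,:2]*1000).astype('f4')))
```

```text
1.0 tool axes cols
 [[ 0.     0.355  0.935]
 [ 0.     0.935 -0.355]
 [-1.     0.    -0.   ]] [0.22182507 0.58432938 0.22255675]
top 647 yaw 81.23852 ends [ 0.4258 -0.2255] [0.4681 0.0493]
head ((445.9424743652344, -196.37631225585938), (56.78480911254883, 126.1805191040039), 75.7727279663086)
upr 165 [0.5455 0.1163 0.1073] ((545.9814453125, 116.55809783935547), (61.006134033203125, 16.12548828125), 5.751545429229736)
upr 173 [0.534  0.2254 0.1068] ((535.1591796875, 226.00674438476562), (60.469993591308594, 16.646841049194336), 6.313730716705322)
scene 570 yaw 80.89344 ends [ 0.4271 -0.2064] [0.4666 0.0401]
head ((431.66650390625, -185.80743408203125), (41.77462387084961, 26.675355911254883), 79.24870300292969)
upr 146 [0.5453 0.1138 0.1043] ((546.4989624023438, 115.60089111328125), (60.44990921020508, 22.2734432220459), 4.423593044281006)
upr 134 [0.5344 0.2229 0.104 ] ((534.974609375, 225.6958465576172), (61.88032913208008, 20.8240909576416), 5.328381538391113)
```

Emit:
step_arm(
  plan=[
    [[7.8,0,0],[0,0,0],87],
    [[7.8,0,0],[0,0,0],87],
    [[7.8,0,0],[0,0,0],87],
    [[7.8,0,0],[0,0,0],87],
    [[7.8,0,0],[0,0,0],87],
    [[7.8,0,0],[0,0,0],87],
    [[7.8,0,0],[0,0,0],87],
    [[7.8,0,0],[0,0,0],87],
    [[7.8,0,0],[0,0,0],87],
    [[7.8,0,0],[0,0,0],87],
    [[0,0,0],[0,0.71,0.86],87],
    [[0,0,0],[0,0.71,0.86],87],
    [[0,0,0],[0,0.71,0.86],87],
    [[0,0,0],[0,0.71,0.86],87],
    [[0,0,0],[0,0.71,0.86],87],
    [[0,0,0],[0,0.71,0.86],87],
    [[0,0,0],[0,0.71,0.86],87],
    [[0,0,0],[0,0.71,0.86],87],
    [[0,0,0],[0,0.71,0.86],87],
    [[0,0,0],[0,0.71,0.86],87],
  ],
)

```text
time_s: 3.0
eef_pos: [0.4506, 0.1994, 0.2229]
ee_rot: [0.46, 0.537, 0.46, -0.536]
ft_force: [0.3, 0.3, 0.5]
grip_width: 0.087
```

Emit:
step_arm(
  plan=[
    [[0,0,0],[0.3,0.1,0.96],87],
    [[0,0,0],[0.3,0.1,0.96],87],
    [[0,0,0],[0.3,0.1,0.96],87],
    [[0,0,0],[0.3,0.1,0.96],87],
    [[0,0,0],[0.3,0.1,0.96],87],
    [[0,0,0],[0.3,0.1,0.96],87],
    [[0,0,0],[0.3,0.1,0.96],87],
    [[0,0,0],[0.3,0.1,0.96],87],
    [[0,0,0],[0.3,0.1,0.96],87],
    [[0,0,0],[0.3,0.1,0.96],87],
    [[0,0,0],[0,0,0],87],
  ],
)

```text
time_s: 4.1
eef_pos: [0.4291, -0.1893, 0.1017]
ee_rot: [-0.459, -0.537, -0.458, 0.539]
ft_force: [-0.8, 0.2, -0.1]
grip_width: 0.0869
```

Run:
```python
from h import *
s=state();M=rot(s['ee_rot']);print(s['eef_pos'],M.round(3))
print('to go /40', (M.T@(np.array([.4315,-.186,.004])-s['eef_pos'])/.04).round(3))
p,d=get_image('scene');cv2.imwrite('pics/s2.png',cv2.resize(p[150:350,150:400],None,fx=3,fy=3,interpolation=2))
```

```text
[ 0.42909729 -0.18931592  0.10170551] [[-0.001  0.987 -0.159]
 [-0.002 -0.159 -0.987]
 [-1.    -0.001  0.002]]
to go /40 [ 2.442  0.048 -0.097]
```

View pics/s2.png

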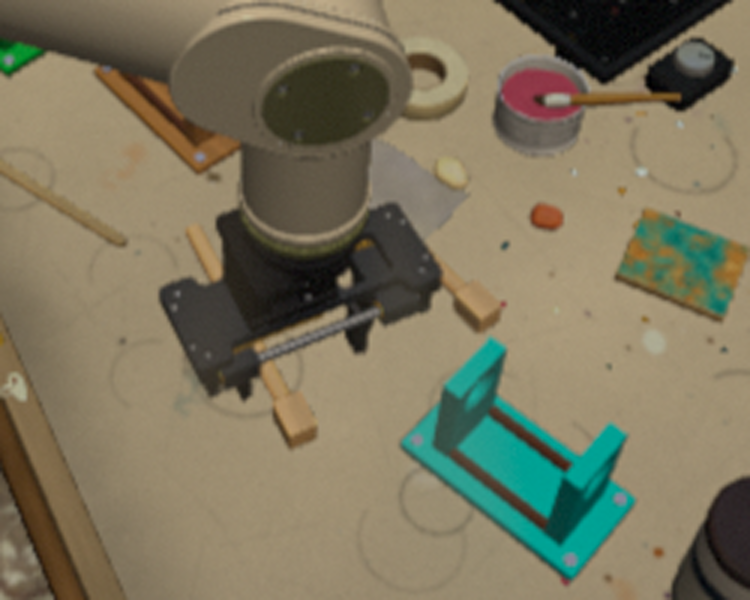

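The image shows the gripper over the long axle, with its head at about (297,418). The short axle (475,305) and the turquoise look-alike are clear of it. I'll descend and grip.

Emit:
step_arm(
  plan=[
    [[0,0,0],[0.6,0.05,-0.1],87],
    [[0,0,0],[0.6,0,0],87],
    [[0,0,0],[0.5,0,0],87],
    [[0,0,0],[0.4,0,0],87],
    [[0,0,0],[0.3,0,0],87],
    [[0,0,0],[0,0,0],60],
    [[0,0,0],[0,0,0],20],
    [[0,0,0],[0,0,0],20],
    [[0,0,0],[0,0,0],15],
    [[0,0,0],[0,0,0],10],
    [[0,0,0],[0,0,0],10],
    [[0,0,0],[0,0,0],10],
    [[0,0,0],[0,0,0],10],
  ],
  squeeze=40,
)

```text
time_s: 5.45
eef_pos: [0.4334, -0.1809, 0.0066]
ee_rot: [0.46, 0.537, 0.46, -0.537]
ft_force: [-0.7, 0.5, 0.3]
grip_width: 0.0305
```

Emit:
step_arm(
  plan=[
    [[0,0,0],[0,0,0],5],
    [[0,0,0],[0,0,0],5],
    [[0,0,0],[0,0,0],5],
    [[0,0,0],[0,0,0],5],
  ],
  squeeze=40,
)

```text
time_s: 5.85
eef_pos: [0.4333, -0.181, 0.0065]
ee_rot: [-0.46, -0.537, -0.46, 0.537]
ft_force: [-0.2, -0.6, -0.6]
grip_width: 0.0261
```

Emit:
step_arm(
  plan=[
    [[0,0,0],[-0.3,0,0],5],
    [[0,0,0],[-0.6,0,0],5],
    [[0,0,0],[-0.7,0,0],5],
    [[0,0,0],[-0.7,0,0],5],
    [[0,0,0],[-0.4,0,0.5],5],
    [[0,0,0],[0,0,0.5],5],
    [[-5,0,0],[0,0,0],5],
    [[-5,0,0],[0,0,0],5],
    [[-5,0,0],[0,0,0],5],
    [[0,0,0],[0,0,0],5],
  ],
)

```text
time_s: 6.85
eef_pos: [0.4272, -0.2207, 0.1151]
ee_rot: [0.527, 0.472, 0.526, -0.472]
ft_force: [0.2, 0.1, -0.8]
grip_width: 0.026
```

Run:
```python
from h import *
s=state();M=rot(s['ee_rot']);print(s['eef_pos'],M.round(3),s['grip_width'])
for n in('scene','top'):
    p,d=get_image(n);np.save(f'{n}P2.npy',cloud(n,d))
    b=(150,130,350,280) if n=='scene' else (130,130,360,290)
    cv2.imwrite(f'pics/{n}3.png',cv2.resize(p[b[1]:b[3],b[0]:b[2]],None,fx=3.4,fy=3.4,interpolation=2))
    X=cloud(n,d)
    for m in silhouettes(n,'long_axle')[:3]:
        W=X[m['pixels']&(d>0)];
        print(n,m['confidence'],len(W),W.min(0).round(3),W.max(0).round(3),np.argwhere(m['pixels']).min(0),np.argwhere(m['pixels']).max(0))
```

```text
[ 0.42720102 -0.22074824  0.11514356] [[ 0.001  0.994  0.109]
 [ 0.     0.109 -0.994]
 [-1.     0.001 -0.   ]] 0.025985265280316378
scene 0.61 372 [ 0.399 -0.247  0.113] [ 0.441 -0.012  0.137] [219 198] [287 266]
top 0.71 498 [ 0.399 -0.203 -0.002] [ 0.436 -0.011  0.136] [242 270] [258 350]
```

View pics/scene3.png

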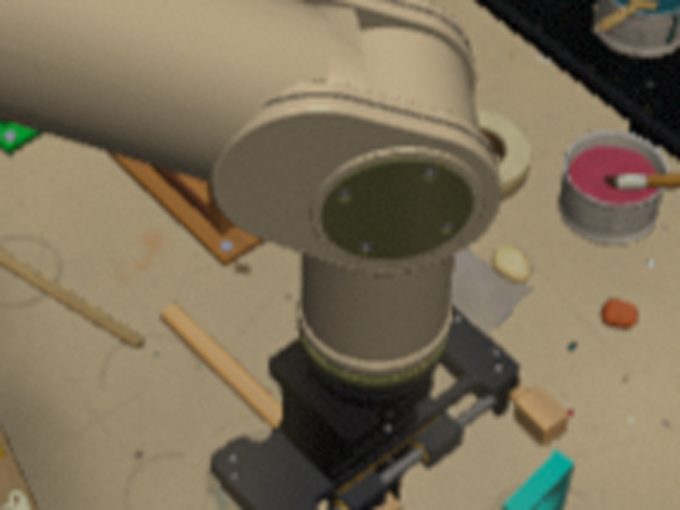

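View pics/top3.png

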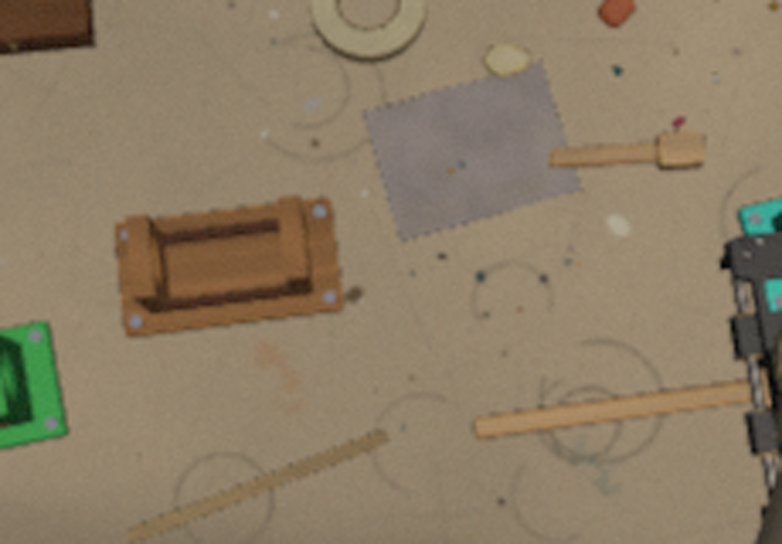

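The scene crop (rod at 170–280, 310–420) and the top crop (tip at (478,427), running to (745,392)) both show the axle held level by its head. Next I'll measure the rod in the tool frame and in the stand frame.

Run:
```python
from h import *
s=state();M=rot(s['ee_rot']);T=s['eef_pos'];th=np.radians(5.9)
S=np.array([[np.cos(th),-np.sin(th),0],[np.sin(th),np.cos(th),0],[0,0,1]]);O=np.array([.540,.171,0])
for n in('top','scene'):
    X=np.load(n+'P2.npy').reshape(-1,3)
    m=(X[:,0]>.37)&(X[:,0]<.47)&(X[:,1]>-.16)&(X[:,1]<.02)&(X[:,2]>.08)&(X[:,2]<.15)
    W=X[m];print(n,len(W),'tip y',np.sort(W[:,1])[-5:].round(4))
    for lo in np.arange(-.16,.0,.03):
        a=W[(W[:,1]>=lo)&(W[:,1]<lo+.03)]
        if len(a)>5: print(round(lo,2),len(a),((a.min(0)+a.max(0))/2).round(4),'ztop',np.percentile(a[:,2],90).round(4),'stand xy',((a.mean(0)-O)@S).round(4))
    l=cv2.fitLine(W.astype('f4'),cv2.DIST_HUBER,0,.001,.001).ravel();l=l*np.sign(l[1]) if l[1]<0 else l
    print('yaw',np.degrees(np.arctan2(l[1],l[0])),'pitch',np.degrees(np.arcsin(l[2])))
```

```text
top 429 tip y [-0.0114 -0.0114 -0.0113 -0.0112 -0.0112]
-0.16 86 [ 0.421  -0.1451  0.1255] ztop 0.1301 stand xy [-0.1511 -0.3026  0.1267]
-0.13 85 [ 0.417  -0.115   0.1258] ztop 0.1302 stand xy [-0.1515 -0.2721  0.1261]
-0.1 88 [ 0.4142 -0.0849  0.124 ] ztop 0.1291 stand xy [-0.1518 -0.2417  0.1258]
-0.07 82 [ 0.4111 -0.0546  0.1248] ztop 0.1291 stand xy [-0.1518 -0.2118  0.1251]
-0.04 88 [ 0.4072 -0.0255  0.1227] ztop 0.1276 stand xy [-0.1523 -0.1816  0.1239]
yaw 96.457756 pitch -1.2631315
scene 304 tip y [-0.0129 -0.0124 -0.0124 -0.011  -0.0106]
-0.16 23 [ 0.4171 -0.1352  0.1245] ztop 0.1279 stand xy [-0.155  -0.2916  0.1246]
-0.13 78 [ 0.4172 -0.1152  0.1227] ztop 0.1276 stand xy [-0.1531 -0.2721  0.1243]
-0.1 70 [ 0.4125 -0.0853  0.1225] ztop 0.1268 stand xy [-0.1541 -0.242   0.1236]
-0.07 73 [ 0.4093 -0.0551  0.1218] ztop 0.1262 stand xy [-0.154  -0.2112  0.1231]
-0.04 60 [ 0.4067 -0.0249  0.1194] ztop 0.1248 stand xy [-0.1537 -0.1808  0.1215]
yaw 96.03678 pitch -1.57812
```

Emit:
step_arm(
  plan=[
    [[0.3,1.4,0],[0,0,0],5],
    [[0,0,0],[0,0.4,0],5],
    [[0,0,0],[0,0.7,0],5],
    [[0,0,0],[0,0.8,0],5],
    [[0,0,0],[0,0.8,0],5],
    [[0,0,0],[0,0.7,0],5],
    [[0,0,0],[0,0.4,0],5],
    [[0,0,0],[0.5,0,0],5],
    [[0,0,0],[0.5,0,0],5],
    [[0,0,0],[0,0,0],5],
    [[0,0,0],[0,0,0],5],
  ],
)

```text
time_s: 8.15
eef_pos: [0.5783, -0.2039, 0.0749]
ee_rot: [0.518, 0.479, 0.531, -0.468]
ft_force: [1.1, 0.3, -0.4]
grip_width: 0.0257
```

```bash
cat > m.py <<'E'
from h import *
import sys
k=sys.argv[1]
s=state();M=rot(s['ee_rot']);T=s['eef_pos'];th=np.radians(5.9)
S=np.array([[np.cos(th),-np.sin(th),0],[np.sin(th),np.cos(th),0],[0,0,1]]);O=np.array([.540,.171,0])
print(s['time_s'],'TCP stand',((T-O)@S).round(4),s['ft_force'],s['grip_width'],'toolz',(M[:,2]@S).round(3))
for n in('top','scene'):
    p,d=get_image(n);X=cloud(n,d)
    b=(150,110,350,260) if n=='scene' else (130,130,360,290)
    cv2.imwrite(f'pics/{n}{k}.png',cv2.resize(p[b[1]:b[3],b[0]:b[2]],None,fx=3.4,fy=3.4,interpolation=2))
    Y=((X-O)@S).reshape(-1,3)
    m=(abs(Y[:,0])<.03)&(Y[:,1]>-.32)&(Y[:,1]<-.066)&(Y[:,2]>.045)&(Y[:,2]<.105)
    W=Y[m];
    for lo in np.arange(-.3,-.06,.03):
        a=W[(W[:,1]>=lo)&(W[:,1]<lo+.03)]
        if len(a)>5: print(n,round(lo,2),len(a),((a.min(0)+a.max(0))/2).round(4),'mean',a.mean(0).round(4),'ztop',np.percentile(a[:,2],90).round(4),'ymax',a[:,1].max().round(4))
E
python3 m.py 4
```

```text
8.15 TCP stand [-0.0005 -0.3769  0.0749] [ 1.13047327  0.34324335 -0.43099334] 0.025687241075097334 toolz [-0.001 -1.    -0.024]
top -0.3 75 [ 0.0009 -0.2849  0.0881] mean [ 0.0003 -0.2845  0.0887] ztop 0.0927 ymax -0.2701
top -0.27 71 [ 0.0003 -0.2545  0.0878] mean [ 0.     -0.2546  0.0884] ztop 0.092 ymax -0.2404
top -0.24 76 [ 0.0005 -0.2251  0.0871] mean [ 0.     -0.2249  0.0886] ztop 0.0929 ymax -0.2102
top -0.21 73 [ 0.0007 -0.1948  0.0876] mean [-0.0004 -0.195   0.0889] ztop 0.0928 ymax -0.1802
top -0.18 38 [ 0.0004 -0.1724  0.0874] mean [-0.0002 -0.1723  0.0881] ztop 0.0928 ymax -0.165
scene -0.3 66 [ 0.0013 -0.285   0.0871] mean [-0.0005 -0.2857  0.0871] ztop 0.0909 ymax -0.27
scene -0.27 70 [-2.00e-04 -2.55e-01  8.61e-02] mean [-0.0008 -0.2551  0.0867] ztop 0.0903 ymax -0.2403
scene -0.24 62 [ 0.0004 -0.2249  0.0847] mean [-0.0012 -0.2242  0.0869] ztop 0.0907 ymax -0.2105
scene -0.21 62 [ 0.0014 -0.1949  0.0856] mean [-0.0012 -0.1946  0.0868] ztop 0.0906 ymax -0.1806
scene -0.18 26 [ 0.0007 -0.1729  0.0851] mean [-0.0013 -0.173   0.0865] ztop 0.0902 ymax -0.166
scene -0.09 6 [-0.0039 -0.0664  0.0743] mean [-0.0032 -0.0663  0.0653] ztop 0.0903 ymax -0.0661
```

View pics/scene4.png

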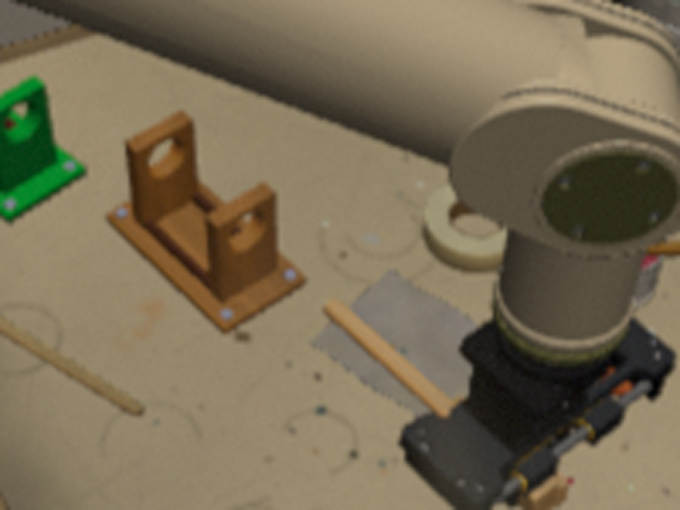

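View pics/top4.png

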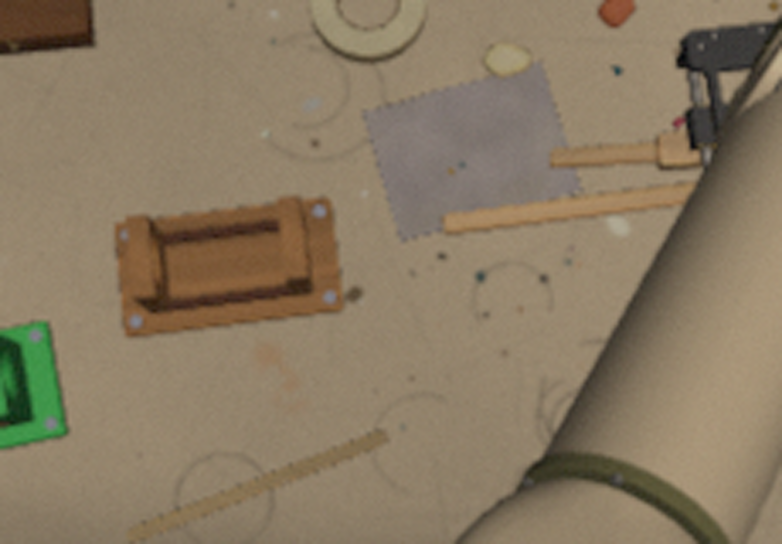

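Emit:
step_arm(
  plan=[
    [[0,0,0],[0.06,0,-0.3],5],
    [[0,0,0],[0.01,0,-0.5],5],
    [[0,0,0],[0.01,0,-0.5],5],
    [[0,0,0],[0.01,0,-0.5],5],
    [[0,0,0],[0.01,0,-0.4],5],
    [[0,0,0],[0.01,0,-0.3],5],
    [[0,0,0],[0.01,0,-0.3],5],
    [[0,0,0],[0.01,0,-0.3],5],
    [[0,0,0],[0.01,0,-0.3],5],
    [[0,0,0],[0.01,0,-0.3],5],
    [[0,0,0],[0,0,0],5],
  ],
)

```text
time_s: 9.35
eef_pos: [0.5631, -0.0543, 0.072]
ee_rot: [0.519, 0.479, 0.532, -0.467]
ft_force: [0.5, 0.4, -0.8]
grip_width: 0.0252
```

```bash
python3 m.py 5
```

```text
9.35 TCP stand [-2.000e-04 -2.265e-01  7.200e-02] [ 0.51374431  0.44781013 -0.82527304] 0.025158462556594076 toolz [ 0.003 -1.    -0.025]
top -0.18 72 [ 0.0014 -0.1649  0.0847] mean [ 0.0006 -0.1649  0.0858] ztop 0.0892 ymax -0.1502
top -0.15 76 [ 0.0007 -0.135   0.0852] mean [ 0.     -0.1352  0.0861] ztop 0.0897 ymax -0.1202
top -0.12 74 [ 0.0004 -0.1053  0.086 ] mean [-1.000e-04 -1.049e-01  8.550e-02] ztop 0.0892 ymax -0.0907
top -0.09 61 [ 0.0007 -0.0781  0.0867] mean [-0.0001 -0.0782  0.0855] ztop 0.0885 ymax -0.0663
scene -0.27 103 [ 0.0004 -0.2472  0.0849] mean [-0.0021 -0.248   0.0855] ztop 0.0936 ymax -0.2402
scene -0.24 57 [ 0.0033 -0.2303  0.0889] mean [-0.0043 -0.2353  0.0875] ztop 0.0986 ymax -0.2207
scene -0.15 32 [ 1.000e-04 -1.307e-01  8.300e-02] mean [-0.001  -0.1297  0.0848] ztop 0.0881 ymax -0.121
scene -0.12 56 [ 0.0005 -0.1054  0.0825] mean [-0.0014 -0.1063  0.0835] ztop 0.0879 ymax -0.0909
scene -0.09 50 [ 0.0014 -0.0778  0.0781] mean [-0.0007 -0.0772  0.0832] ztop 0.0883 ymax -0.066
```

View pics/scene5.png

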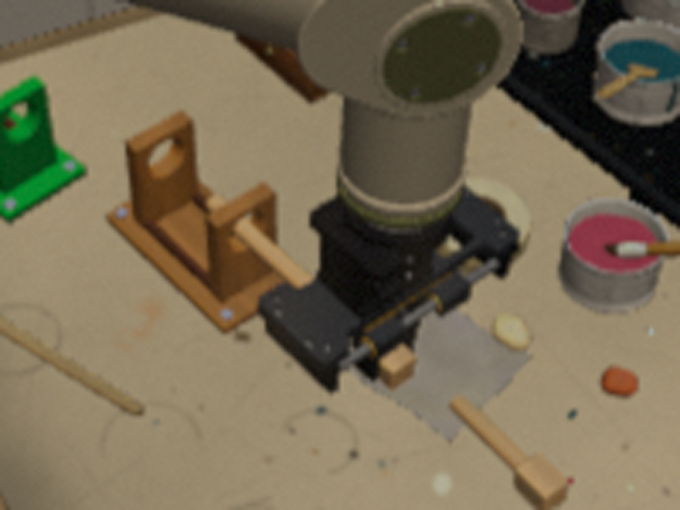

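View pics/top5.png

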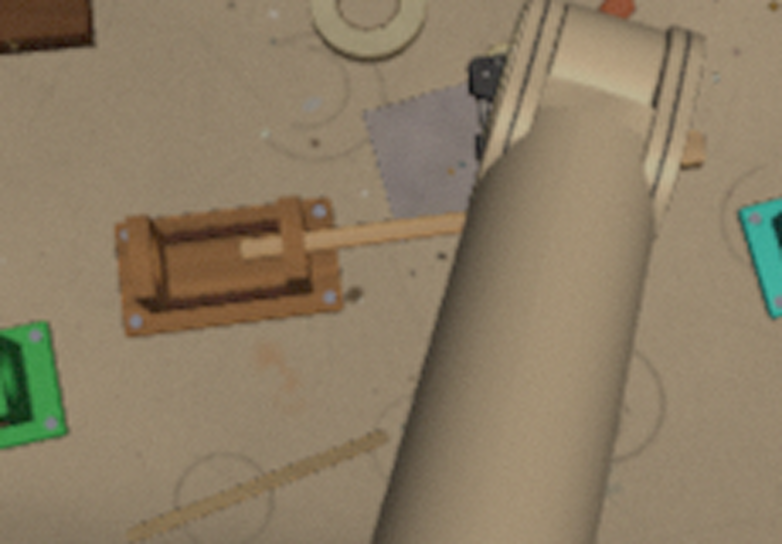

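The tip is through the near hole, at about (215,200) in the scene crop and (243,248) in the top crop, with no contact force. I'll continue.

Emit:
step_arm(
  plan=[
    [[0,0,0],[0.01,0,-0.3],5],
    [[0,0,0],[0.01,0,-0.4],5],
    [[0,0,0],[0.01,0,-0.4],5],
    [[0,0,0],[0.01,0,-0.4],5],
    [[0,0,0],[0.01,0,-0.4],5],
    [[0,0,0],[0.01,0,-0.4],5],
    [[0,0,0],[0.01,0,-0.4],5],
    [[0,0,0],[0.01,0,-0.3],5],
    [[0,0,0],[0,0,0],5],
  ],
)

```text
time_s: 10.35
eef_pos: [0.5505, 0.0649, 0.0718]
ee_rot: [0.519, 0.479, 0.532, -0.467]
ft_force: [-1.0, -0.0, -0.0]
grip_width: 0.0258
```

```bash
python3 m.py 6
```

```text
10.35 TCP stand [-0.0004 -0.1066  0.0718] [-0.99176151 -0.03231336 -0.02798687] 0.025821149636830583 toolz [ 0.003 -1.    -0.025]
scene -0.15 107 [ 0.0006 -0.1273  0.0843] mean [-0.0002 -0.128   0.085 ] ztop 0.0939 ymax -0.12
scene -0.12 87 [ 0.0014 -0.1096  0.0876] mean [-0.0039 -0.1141  0.0885] ztop 0.0982 ymax -0.0993
```

View pics/scene6.png

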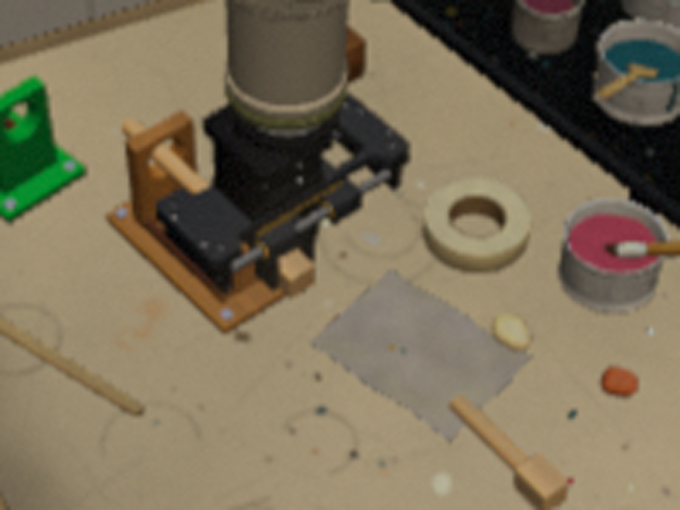

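View pics/top6.png

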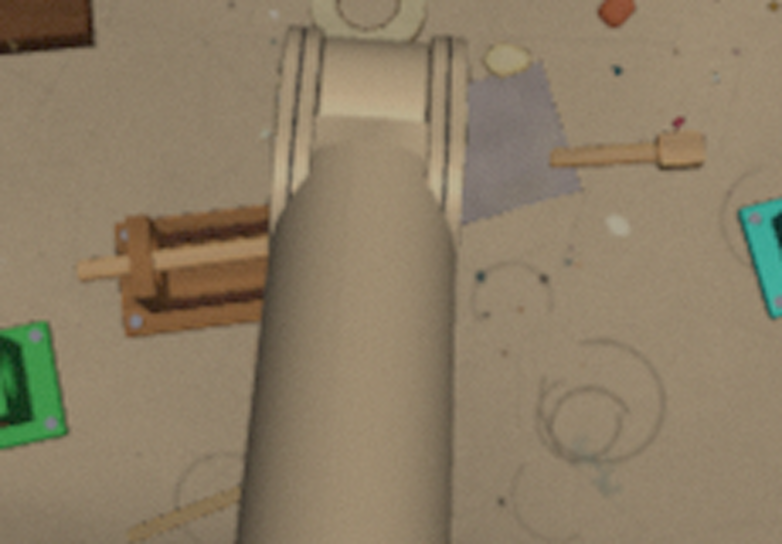

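Emit:
step_arm(
  plan=[
    [[0,0,0],[0.06,0,0],5],
    [[0,0,0],[0.06,0,0],5],
    [[0,0,0],[0.04,0,0],5],
    [[0,0,0],[0,0,0],5],
  ],
)

```text
time_s: 10.85
eef_pos: [0.5505, 0.0626, 0.0651]
ee_rot: [0.518, 0.479, 0.531, -0.468]
ft_force: [-0.2, 0.8, 0.4]
grip_width: 0.0258
```

Emit:
step_arm(
  plan=[
    [[0,0,0],[0,0,0],27],
    [[0,0,0],[0,0,0],29],
    [[0,0,0],[0,0,0],34],
    [[0,0,0],[0,0,0],42],
    [[0,0,0],[0,0,0],55],
    [[0,0,0],[0,0,0],65],
    [[0,0,0],[0,0,0],65],
    [[0,0,0],[0,0,0],65],
    [[0,0,0],[0,0,0],65],
  ],
)

```text
time_s: 11.75
eef_pos: [0.5507, 0.0631, 0.0655]
ee_rot: [0.519, 0.479, 0.532, -0.468]
ft_force: [-0.0, -0.5, 0.2]
grip_width: 0.0642
```

```bash
python3 m.py 7
```

```text
11.75 TCP stand [-0.0004 -0.1085  0.0655] [-0.01965068 -0.50105429  0.19672335] 0.06419586913606719 toolz [ 0.    -1.    -0.025]
scene -0.15 95 [ 0.0014 -0.1281  0.073 ] mean [ 0.     -0.1291  0.0767] ztop 0.0853 ymax -0.1202
scene -0.12 60 [-0.008  -0.1089  0.0745] mean [-0.0022 -0.1105  0.0787] ztop 0.0853 ymax -0.0979
```

View pics/scene7.png

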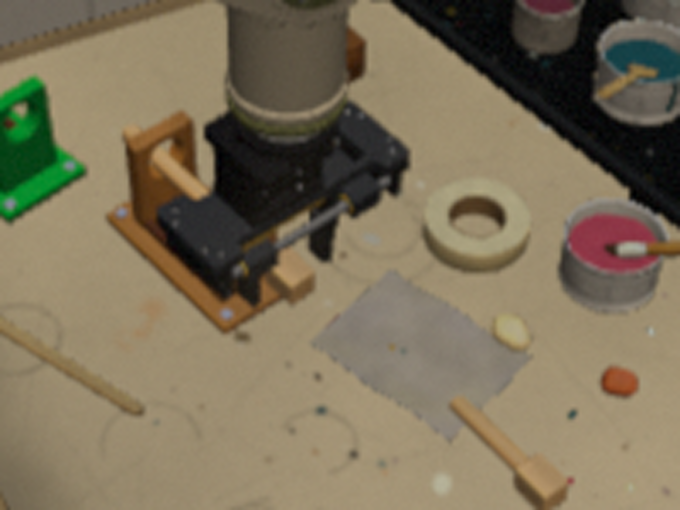

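The axle has settled in the holes: the head shows at (295,280) between the open fingers, and the tip is beyond the far upright at (130,135). I'll retreat straight up, then back toward -y.

Emit:
step_arm(
  plan=[
    [[0,0,0],[-0.3,0,0],65],
    [[0,0,0],[-0.6,0,0],65],
    [[0,0,0],[-0.8,0,0],65],
    [[0,0,0],[-0.8,0,0],65],
    [[0,0,0],[-0.8,0,0],65],
    [[0,0,0],[-0.4,0,0.6],65],
    [[0,0,0],[0,0,0.9],65],
    [[0,0,0],[0,0,0.9],65],
    [[0,0,0],[0,0,0.9],65],
    [[0,0,0],[0,0,0.9],65],
    [[0,0,0],[0,0,0.9],65],
    [[0,0,0],[0,0,0.5],65],
    [[0,0,0],[0,0,0],65],
    [[0,0,0],[0,0,0],65],
  ],
)

```text
time_s: 13.25
eef_pos: [0.5741, -0.1634, 0.2085]
ee_rot: [0.518, 0.48, 0.531, -0.468]
ft_force: [-0.4, 0.7, -1.0]
grip_width: 0.0649
```

```bash
python3 m.py 8
python3 - <<'E'
from h import *
th=np.radians(5.9)
S=np.array([[np.cos(th),-np.sin(th),0],[np.sin(th),np.cos(th),0],[0,0,1]]);O=np.array([.540,.171,0])
for n in('top','scene'):
    p,d=get_image(n);Y=((cloud(n,d)-O)@S).reshape(-1,3)
    m=(abs(Y[:,0])<.03)&(Y[:,1]>-.2)&(Y[:,1]<.15)&(Y[:,2]>.05)&(Y[:,2]<.1);W=Y[m]
    for a in(W[W[:,1]>.068],W[W[:,1]<-.068]): print(n,len(a),a.min(0).round(4),a.max(0).round(4),a.mean(0).round(4))
E
```

```text
13.25 TCP stand [-0.0004 -0.3361  0.2085] [-0.35644006  0.65666065 -1.01460734] 0.06488896431354209 toolz [-0.001 -1.    -0.025]
top -0.15 59 [ 0.0016 -0.1267  0.0758] mean [ 0.0002 -0.1262  0.0842] ztop 0.0889 ymax -0.1204
top -0.12 119 [ 0.0008 -0.1053  0.0787] mean [-0.0002 -0.1064  0.0834] ztop 0.0881 ymax -0.0906
top -0.09 61 [ 0.0014 -0.0779  0.078 ] mean [ 0.0005 -0.0779  0.0789] ztop 0.0836 ymax -0.0661
scene -0.15 92 [ 0.001 -0.128  0.073] mean [-0.0004 -0.1297  0.0767] ztop 0.0848 ymax -0.1201
scene -0.12 86 [ 0.0008 -0.1053  0.0725] mean [-0.0022 -0.1081  0.0792] ztop 0.0854 ymax -0.0908
scene -0.09 43 [-0.003  -0.078   0.0836] mean [-0.0016 -0.078   0.0759] ztop 0.0795 ymax -0.0663
top 87 [-0.0081  0.0682  0.0697] [0.0072 0.1026 0.0871] [-0.0008  0.0853  0.0786]
top 235 [-0.0123 -0.1331  0.0595] [ 0.0145 -0.0684  0.0921] [ 0.0002 -0.1049  0.082 ]
scene 17 [-0.0077  0.0888  0.0732] [0.0047 0.1003 0.0817] [-0.0016  0.095   0.0769]
scene 219 [-0.0125 -0.1355  0.0584] [ 0.0164 -0.0684  0.0879] [-0.0013 -0.1117  0.0776]
```

View pics/scene8.png

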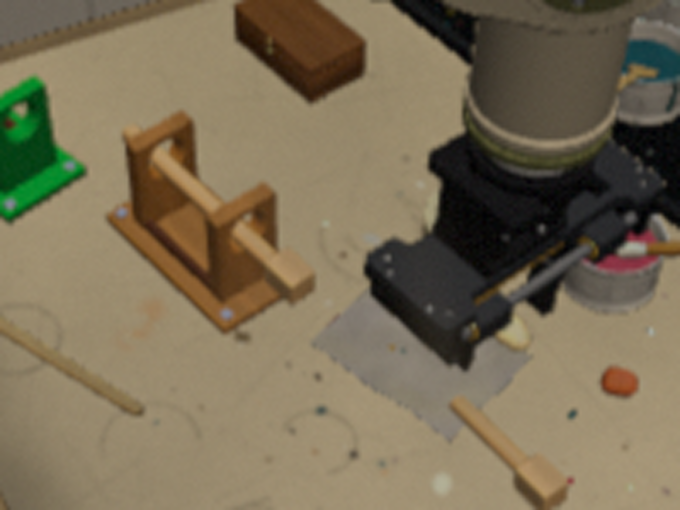

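View pics/top8.png

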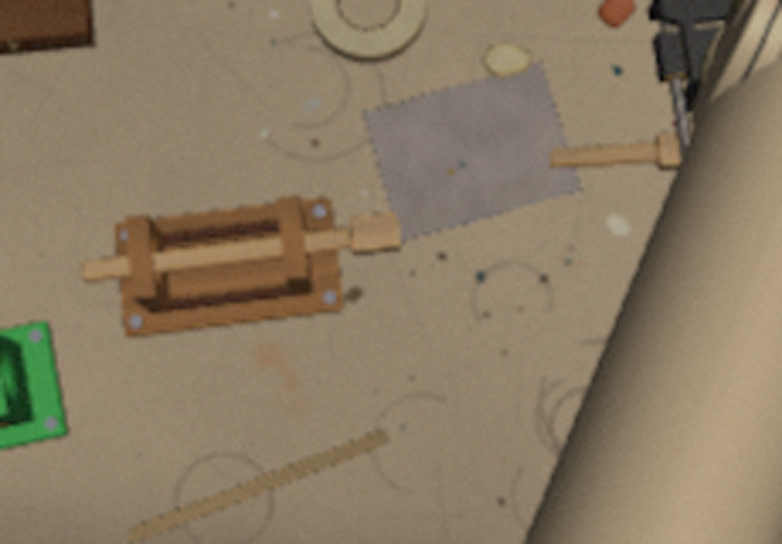

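The axle lies through both holes. In the top crop the tip is at (85,270) and the head at (377,231). The short axle (610,155) and the tape roll (368,20) haven't moved, and the gripper is clear.

```bash
python3 -c "
from workcell import *
print(hand_in())"
```

```text
the job is handed in; nothing more can be done
None
```

The long axle now rests in the holes of both uprights of the brown tape stand, and I handed the job in at about 13.5 s. I picked it up by its head, levelled it, lined it up with the holes and slid it through. Then I lowered it, let go and backed the gripper away.

Last checks, in the stand frame:

| Check | Measured | Needed |
|---|---|---|
| Tip position (y) | about +0.102 m, some 39 mm beyond the far upright | at least 2 cm beyond |
| Head end of the rod (y) | about -0.097 m, outside the near upright | below -0.06 m |
| Sideways offset | under 2 mm | within 30 mm |
| Axis height | about 0.071 m | 0.055–0.100 m |

- **Stability:** the axle showed no shift between the pictures taken after I let go. Contact force with the stand can't be measured directly, so I only judged by eye that it rests on both uprights.
- **Other items:** in the pictures, the short axle and the tape roll had not moved.
- **Disagreements:** none of the checks failed. The two cameras differed by about 2–4 mm in height, well inside the limits.

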